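# Offer up a wooden carry handle over its twin mortises

### The job

Put the chisel that lies on the wide-spaced mortised panel away, flat in the open drawer. Then pick up the wooden bridge handle, carry it over the plywood board standing on edge without the handle touching the board, and hold it upright about a centimetre above that panel, its two tenons lined up over the two wide-spaced mortises and touching nothing, ready for glue; finish while still holding it there, keep still and do not let go. Leave the other things on the bench where they are.

Things in the scene. Friction and masses are not known exactly. Their poses are not given: they have to be found in the camera images.
- handle: Bridge-shaped wooden carry handle, loose, stands on two tenons right of the board, roughly along world x. Origin: underside, midway between tenons; x along, y across. Grip bar 150 x 28 mm, z 40 to 64 mm; at x = +-45 mm feet 34 x 28 mm (z 16 to 40) and under them tenons 24 x 22 mm (z 0 to 16). Grip mid-bar across the 28 mm. A half turn makes no difference.
- wide_panel: Light wood panel, fixed, 200 (x) x 80 (y) x 36 mm (z), with two mortises 90 mm apart (centres) on its long centre line, each 26 x 24 mm, 36 mm deep. The handle's tenons fit this one. Roughly along world x. Origin: centre of the underside. It may change places with the narrow panel.
- wide_panel_seat (a point): Midway between the two wide-spaced mortises, on the top face of the wide panel (36 mm above the bench). x along the line of mortises, z up. The handle's origin belongs straight above it.
- narrow_panel: A panel of the same outline and thickness, fixed, whose mortises are only 50 mm apart: not for this handle. Origin: centre of the underside, x along its length.
- chisel: Wood chisel, loose, about 0.12 kg, flat on top of the wide panel, roughly along it, over the mortises. Origin: middle of the wooden grip, at its underside; z up, x from blade to butt. Grip 85 (x) x 24 (y) x 22 mm (z), butt ends at x = +50 mm; steel neck and flat blade (18 mm wide, 5 mm thick) reach x = -117 mm. Balances near the origin.
- drawer_spot (a point): Floor of the open drawer of the low wooden chest at the left, about the middle of its uncovered part; x into the chest, z up. Inner walls at x = -67 mm and y = +-109 mm, 56 mm high. The chest covers it beyond x = +56 to 75 mm; chest top 78 mm above this floor. Floor 22 mm above the bench. Slides with 1 N friction. Front bar handle reaches x = -130 mm.
- board: Plywood board standing on edge on two low feet, fixed, between the bridge handle and the panels, running roughly along world x. 300 (x) x 22 (y) x 130 mm (z); feet 30 x 90 x 22 mm at x = -110 and +110 mm. Origin: centre of the underside.
- glue: Bystander, leave alone: white glue bottle with cap, 56 mm diameter, 150 mm tall. Origin: on its underside at its middle.
- hammer: Bystander, leave alone: hammer with wooden shaft, about 260 mm long, lying beyond the panels. Origin: on its underside about mid length.
- offcut: Bystander, leave alone: plain wood offcut, 70 x 45 x 30 mm, near the bridge handle. Origin: on its underside at its middle.
- sander: Bystander, leave alone: cork sanding block, 110 x 60 x 35 mm, beyond the panels. Origin: on its underside at its middle.
- jar: Bystander, leave alone: glass jar with steel lid, 70 mm diameter, 85 mm tall. Origin: on its underside at its middle.
- screwdriver: Bystander, leave alone: screwdriver lying on the near left of the bench. Origin: on its underside about mid length.
There are look-alikes about, which are no part of the job. Of the things that look like the chisel, the middle-sized one is meant.

How it is judged:
By the outcome, as a careful person would: the job done as asked, in the order asked, and still so for the second after the job is handed in, while the arm keeps its last pose, push and grip.
It also fails if it takes over 64 s, if anything falls off the work surface, if the arm or the gripper's body presses on something with over 40 N, if the wrist force passes 120 N, or if a joint passes its speed limit or range.

### The arm

A 7-joint arm with a two-finger parallel gripper is mounted at the origin on the work surface. World frame = base frame: x ahead of the robot, y to its left, z up, the work surface at z = 0. Lengths are in m, angles in rad, forces in N, time in s.
With the tool pointing down it reaches from about 0.4 to 0.875 m from the base axis. Payload 19.3 kg.
Tool frame: the origin (TCP) lies between the finger pads; the fingertips stand 25 mm ahead of it and the grasp point (between the pads) lies 6 mm ahead of it; z points along the fingers, y is the line along which they close (so a half turn about z gives the same grasp; the last joint's range is limited). The gripper opens to 85 mm and grips with 20 to 120 N. Pads are 22 mm wide; open, the fingers measure 114 mm over their backs; the gripper's body (76 mm by 85 mm) begins 54 mm behind the grasp point. The pads swing forward as they close: fully open they stand 13 mm farther back than shut.
Start: joints at [1.159, 0.521, -0.036, 1.599, 0.021, 1.021, -0.113], TCP at [0.209, -0.589, 0.256] pointing down, gripper open.
Joint ranges: [-2.91, 2.91], [-0.3, 2.13], [-1.5, 1.42], [0.17, 2.43], [-1.26, 4.41], [0.16, 1.93], [-2.52, 2.52]. Speed limits (rad/s): [1.89, 1.89, 2.39, 2.39, 3.01, 3.01, 3.01].

### API

Orientations are given as a unit quaternion [w, x, y, z].
In Python, from plant import sense, grab_frame, job_done, recognise, silhouettes gives the robot as it stands. The module is installed in compiled form; this text tells all that it offers.
- The arm moves only by the tool servo_tool, never from a script. Its argument "rows" is text: rows parted by semicolons, each of 6 numbers parted by spaces: the shift along the world's x, y, z in m, then the turn, a rotation vector about the world's x, y, z in degrees. A call has 1 to 8 rows; each row is the pose to reach, as a shift and turn from the pose commanded when the call began; what a row does not reach only later rows make up. A row lasts 1/10 s, in which the tool goes at most 50 mm and 8.59 degrees, less where a joint would pass 70% of its speed; a pose out of reach is approached as far as the arm can. A call with a gripper value outside its range is refused whole. "gripper" is the finger opening in m, from 0 to 0.0854, set as the call begins (left out, the last holds). The fingers move at their own pace and stop on an object; "force" is the grip in N (left out, the last holds). Time passes only in rows, so rows that repeat a pose let the fingers close. It gives the time, the measured TCP pose, the force, the opening and the grip force at its end, in the units of the state.
- sense(): the state, without advancing time (a new reading comes with each control period).
- grab_frame(name): name is "scene" or "top"; returns a dict with "color" (400x640x3 uint8, red, green, blue), "mtx" (3x3 intrinsics, pixels), "k1" (the pictures are not rectified: a ray, as slopes to the right and down, at radius r is drawn at 1 + k1 r^2 times it, then the intrinsics apply), "pose" (4x4, takes a point from camera to world coordinates). Camera axes: x right, y up, looking along -z (the intrinsics and any distortion apply to the point x, -y, -z); pixel columns grow to the right and rows downward; lengths in m; the calibration is good to about 2 mm. A picture is of the moment at which its call begins. There is no depth.
- job_done(): hands the job in; it is judged then, once.
Trained networks look in the newest picture that a camera, given by its name, has taken for a name from the list of things; names that differ only in an ending like _2 or _b are one class to them, and where a whole thing is asked for, a point or a joint stands for the part that bears it (a point fixed in the world has none). Each returns a list of dicts, best first, with "p" (0 to 1); they miss things now and then, are a little off and sometimes report something else, mostly with a low value. They report only what shows in the picture. A call takes as long as a camera call. They do not tell look-alikes from the thing itself.
- recognise(camera, label): "position" ([x, y, z] in m, in world coordinates, good to about 4 mm: the middle of the surface that is visible of it).
- silhouettes(camera, label): "region" (400x640 bool, what is visible of it).
The state is a dict: "time": time; "joint_pos": joint angles; "qvel": joint speeds; "joint_efforts": joint torques, N m; "tcp_pos": TCP position; "tool_rot": TCP orientation; "force": force on the tool from outside, world axes, zero at the start; "wrist_torque": the same for the moment, N m; "gripper_width": opening from 0.0 (shut) to 1.0 (fully open); "gripper_force": force on a finger pad.
Only numpy, scipy, OpenCV 4.12 (cv2) and the standard library are available. Lean on these libraries where they do the work, as an engineer would, in place of code of your own. Each camera call takes 0.05 s, during which the arm holds its last target. There are 200 camera calls.

## Working session

There is one attempt and no reset: what is moved stays moved. The work goes in short steps, Python scripts to look and compute and a tool call to move; the robot and the scene stay as the last step left them, time stands still between calls to the robot, and variables do not carry over. Pictures are saved under pics/ and viewed, at most 10 in all, crops included, and the job is handed in when it is done.

Besides the shell and the picture viewer there is one more tool, called by a JSON object that holds its "name" and its "arguments". servo_tool: Moves the arm, as the interface text tells. Its arguments: {"type":"object","properties":{"rows":{"type":"string"},"gripper":{"type":"number"},"force":{"type":"number"}},"required":["rows"]}

```bash
mkdir -p pics
cat > h.py <<'E'
import numpy as np, cv2
from plant import sense, grab_frame, job_done, recognise, silhouettes
def ray(f,u,v):
    K=f["mtx"]; d=np.array([(u-K[0,2])/K[0,0],(v-K[1,2])/K[1,1]]); s=d.copy()
    for _ in range(20): s=d/(1+f["k1"]*(s@s))
    P=np.array(f["pose"]); return P[:3,3],P[:3,:3]@np.array([s[0],-s[1],-1])
def onz(f,u,v,z):
    o,d=ray(f,u,v); return o+d*(z-o[2])/d[2]
def proj(f,p):
    P=np.array(f["pose"]); c=P[:3,:3].T@(np.array(p)-P[:3,3]); s=np.array([c[0],-c[1]])/-c[2]
    s=s*(1+f["k1"]*(s@s)); K=f["mtx"]; return np.array([K[0,0]*s[0]+K[0,2],K[1,1]*s[1]+K[1,2]])
def save(f,n,box=None):
    im=f["color"][:,:,::-1]
    if box: im=im[box[1]:box[3],box[0]:box[2]]; k=min(800/im.shape[1],600/im.shape[0]); im=cv2.resize(im,None,fx=k,fy=k,interpolation=cv2.INTER_CUBIC)
    cv2.imwrite("pics/"+n,im)
def rect(mask,f,z):
    ys,xs=np.nonzero(mask); pts=np.array([onz(f,u,v,z)[:2] for u,v in zip(xs,ys)],np.float32)
    return cv2.minAreaRect(pts)
E
python3 - <<'E'
from h import *
for c in("scene","top"):
    f=grab_frame(c); save(f,c+"0.png"); print(c,np.round(f["pose"],3).tolist(),f["mtx"].tolist() if hasattr(f["mtx"],'tolist') else f["mtx"],f["k1"])
for l in "handle wide_panel narrow_panel chisel drawer_spot board glue hammer offcut sander jar screwdriver".split():
    print(l,[(np.round(r["position"],3).tolist(),round(r["p"],2)) for r in recognise("top",l)])
print(sense())
E
```

```text
scene [[0.248, -0.812, 0.529, 1.289], [0.969, 0.199, -0.149, -0.199], [0.015, 0.549, 0.836, 1.302], [0.0, 0.0, 0.0, 1.0]] [[423.5503551855133, 0.0, 322.95202911668156], [0.0, 423.5503551855133, 194.55679946326117], [0.0, 0.0, 1.0]] -0.10962483136906417
top [[0.006, 0.998, -0.063, 0.393], [-1.0, 0.006, -0.0, 0.007], [0.0, 0.063, 0.998, 1.372], [0.0, 0.0, 0.0, 1.0]] [[444.14210411019405, 0.0, 323.5722276169263], [0.0, 444.14210411019405, 201.17853153088663], [0.0, 0.0, 1.0]] 0.042426771592648266
handle [([0.44, -0.372, 0.065], 0.88), ([0.314, 0.31, 0.02], 0.67)]
wide_panel [([0.469, 0.087, 0.038], 0.86), ([0.67, -0.045, 0.098], 0.63)]
narrow_panel [([0.458, -0.072, 0.037], 0.87)]
chisel [([0.182, -0.364, 0.029], 0.76), ([0.238, 0.431, 0.013], 0.74), ([0.477, 0.098, 0.058], 0.7)]
drawer_spot [([0.522, 0.39, 0.026], 0.73)]
board [([0.515, -0.187, 0.12], 0.93)]
glue [([0.672, -0.043, 0.102], 0.72)]
hammer [([0.795, 0.035, 0.025], 0.69), ([0.471, 0.088, 0.035], 0.65)]
offcut [([0.676, -0.383, 0.033], 0.75)]
sander [([0.685, 0.1, 0.034], 0.74)]
jar [([0.698, -0.283, 0.082], 0.7)]
screwdrive
[... 155 characters left out ...]
array([ 1.15879709,  0.52141154, -0.03631054,  1.59948593,  0.02115828,
        1.02108348, -0.11284589]), 'qvel': array([ 0.00107557,  0.00064936, -0.00042714,  0.00059272,  0.00022483,
        0.00127452,  0.00131137]), 'joint_efforts': array([-1.44706759e-03, -9.26657796e+01,  1.97740987e+00, -3.70211327e+01,
        1.80318538e-02,  2.02635063e-03,  4.80078654e-06]), 'tcp_pos': array([ 0.20948379, -0.58885019,  0.2562885 ]), 'tool_rot': array([-7.59144164e-06,  9.85440817e-01,  1.70018809e-01,  2.00444246e-05]), 'force': array([-0.1437078 ,  0.70913867,  0.16891826]), 'wrist_torque': array([ 0.04163967, -0.00509203,  0.01979373]), 'gripper_force': 0.0, 'gripper_width': 1.000523779928704}
```

View pics/scene0.png

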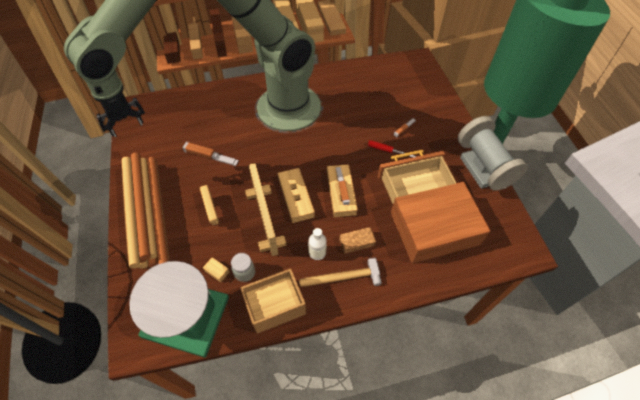

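View pics/top0.png

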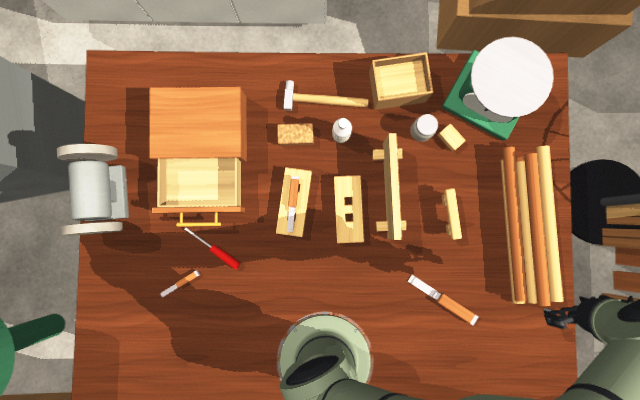

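The top picture shows the target chisel on the wide panel at (294,205) and the narrow panel at (349,209). The board is at (393,187), the handle at (453,214) and the open drawer at (199,180). The look-alike chisels are at (180,283), which is smaller, and (443,300), which is larger. Next I'll fit models to the silhouettes from both cameras.

```bash
cat > fit.py <<'E'
from h import *
from scipy.optimize import minimize
S=4
B=lambda x0,x1,y0,y1,z0,z1:np.array([[x,y,z] for x in(x0,x1) for y in(y0,y1) for z in(z0,z1)])
HANDLE=[B(-.075,.075,-.014,.014,.04,.064)]+[B(s-.017,s+.017,-.014,.014,.016,.04) for s in(-.045,.045)]+[B(s-.012,s+.012,-.011,.011,0,.016) for s in(-.045,.045)]
PANEL=[B(-.1,.1,-.04,.04,0,.036)]
CHISEL=[B(-.0425,.05,-.012,.012,0,.022),B(-.117,-.06,-.009,.009,.008,.013),B(-.06,-.04,-.005,.005,.006,.016)]
BOARD=[B(-.15,.15,-.011,.011,0,.13)]+[B(s-.015,s+.015,-.045,.045,0,.022) for s in(-.11,.11)]
def render(boxes,f,p,z):
    m=np.zeros((400*S,640*S),np.uint8); c,s=np.cos(p[2]),np.sin(p[2]); R=np.array([[c,-s,0],[s,c,0],[0,0,1]])
    for b in boxes:
        q=np.array([proj(f,R@x+[p[0],p[1],z]) for x in b]); q=np.round((q+.5)*S*16-8).astype(np.int32)
        cv2.fillConvexPoly(m,cv2.convexHull(q),255,shift=4)
    return cv2.resize(m,(640,400),interpolation=cv2.INTER_AREA)/255.
def best(cam,label,near,tol=.06):
    r=recognise(cam,label); s=silhouettes(cam,label); f=grab_frame(cam); out=[]
    for q in s:
        u=proj(f,near); ys,xs=np.nonzero(q["region"]); d=np.hypot(xs.mean()-u[0],ys.mean()-u[1]); out.append((d,q["region"]))
    out.sort(key=lambda t:t[0]); print(cam,label,[round(o[0],1) for o in out]); 
    return (f,out[0][1]) if out and out[0][0]<tol*400 else None
def fit(boxes,views,p0,z,ignore=None):
    def cost(p):
        return sum(np.abs(render(boxes,f,p,z)-m)[w].sum() for f,m,w in views)
    bst=None
    for a in(-.1,0,.1):
        s0=np.array(p0)+[0,0,a]
        r=minimize(cost,s0,method="Nelder-Mead",options=dict(initial_simplex=np.array([s0,s0+[.01,0,0],s0+[0,.01,0],s0+[0,0,.1]]),xatol=1e-4,fatol=.05))
        if bst is None or r.fun<bst.fun:bst=r
    return bst
E
cat > m.py <<'E'
from fit import *
J=dict(handle=(HANDLE,(.44,-.372,0),(0.44,-.372,.12),0),wide_panel=(PANEL,(.469,.087,.036),(.469,.087,-.12),0),board=(BOARD,(.515,-.187,.06),(.515,-.187,0),0),chisel=(CHISEL,(.477,.095,.05),(.49,.095,-.1),.036))
ch={}
for c in("scene","top"): ch[c]=best(c,"chisel",(.477,.095,.05))
for l,(bx,near,p0,z) in J.items():
    vs={}
    for c in("scene","top"):
        b=ch[c] if l=="chisel" else best(c,l,near)
        if b is None: continue
        w=np.ones((400,640),bool)
        if l=="wide_panel" and ch[c]: w=~cv2.dilate(ch[c][1].astype(np.uint8),np.ones((5,5))).astype(bool)
        vs[c]=(b[0],b[1].astype(float),w)
    for sub in [list(vs)]+[[c] for c in vs]:
        for flip in ([0,np.pi] if l=="chisel" else [0]):
            r=fit(bx,[vs[c] for c in sub],np.array(p0)+[0,0,flip],z); print(l,sub,np.round(r.x,4),np.degrees(r.x[2]).round(1),round(r.fun,1),[int(vs[c][1].sum()) for c in sub])
f=grab_frame("top"); save(f,"crop1.png",(140,130,320,250))
E
python3 m.py
```

```text
scene chisel [np.float64(2.3), np.float64(137.8)]
top chisel [np.float64(2.2), np.float64(105.4), np.float64(140.9), np.float64(182.0)]
scene handle [np.float64(6.4)]
top handle [np.float64(5.0), np.float64(153.2)]
handle ['scene', 'top'] [ 0.4411 -0.374   0.1326] 7.6 97.4 [335, 653]
handle ['scene'] [ 0.4397 -0.3748  0.131 ] 7.5 47.1 [335]
handle ['top'] [ 0.4417 -0.3737  0.1309] 7.5 46.9 [653]
scene wide_panel [np.float64(6.1)]
top wide_panel [np.float64(4.2)]
wide_panel ['scene', 'top'] [ 0.4751  0.0982 -0.1266] -7.3 191.6 [861, 1398]
wide_panel ['scene'] [ 0.4719  0.0972 -0.1454] -8.3 64.7 [861]
wide_panel ['top'] [ 0.4757  0.0987 -0.1164] -6.7 84.4 [1398]
scene board [np.float64(2.2), np.float64(130.7)]
top board [np.float64(1.1)]
board ['scene', 'top'] [ 0.5146 -0.1909  0.0501] 2.9 320.9 [999, 1811]
board ['scene'] [ 0.5125 -0.1903  0.049 ] 2.8 175.6 [999]
board ['top'] [ 0.5147 -0.1912  0.0506] 2.9 131.5 [1811]
chisel ['scene', 'top'] [ 0.4993  0.0984 -0.096 ] -5.5 121.2 [247, 395]
chisel ['scene', 'top'] [0.4369 0.1056 3.0275] 173.5 272.7 [247, 395]
chisel ['scene'] [ 0.4987  0.0965 -0.1066] -6.1 41.4 [247]
chisel ['scene'] [0.4465 0.1032 3.0241] 173.3 103.1 [247]
chisel ['top'] [ 0.4998  0.0993 -0.0888] -5.1 56.3 [395]
chisel ['top'] [0.4361 0.1037 3.0832] 176.7 158.5 [395]
```

View pics/crop1.png

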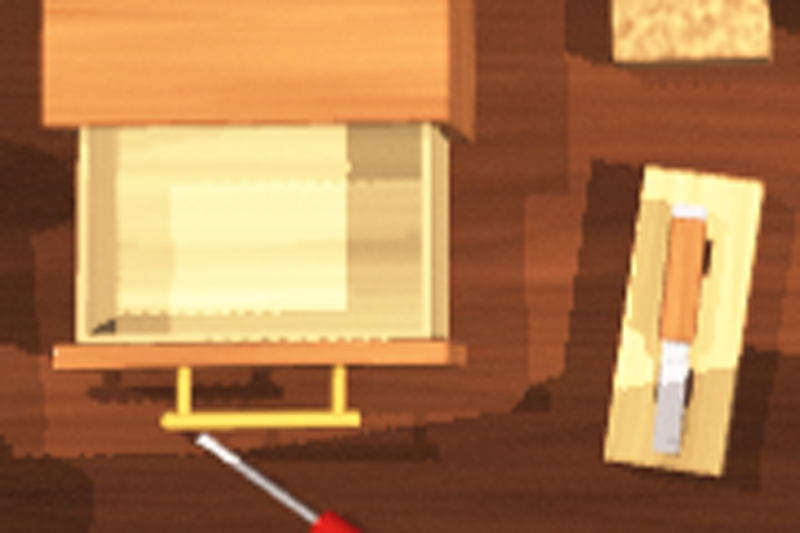

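The crop shows the wide panel's corners at about (645,165), (763,181), (721,476) and (604,460). The drawer's inner side walls are at columns 88 and 433, and its front inner edge is at row 340. The chisel's butt points to +x, and the mortise edges show beside it.

Run:
```python
from h import *
f=grab_frame("top"); k=180/800
g=lambda x,y,z: onz(f,140+(x+.5)*k-.5,130+(y+.5)*k-.5,z)[:2]
c=np.array([g(*p,.036) for p in [(645,165),(763,181),(721,476),(604,460)]]); print(c.round(4),c.mean(0).round(4))
v=(c[0]-c[3]+c[1]-c[2])/2; print(np.linalg.norm(v),np.degrees(np.arctan2(v[1],v[0])))
for n,p,z in [("LF",(90,338),.078),("RF",(433,340),.078),("L back",(90,128),.078),("R back",(432,128),.078),("front plate L",(53,346),.078),("front plate R",(464,346),.078),("bar",(162,420),.05),("barR",(360,420),.05),("chestL",(43,124),.1),("chestR",(449,124),.1)]: print(n,g(*p,z).round(4))
print([(r["position"],r["p"]) for r in recognise("scene","drawer_spot")])
for cam in("scene","top"):
  F=grab_frame(cam); print([(np.round(r["position"],3),round(r["p"],2)) for r in recognise(cam,"wide_panel")])
```

```text
[[0.5814 0.1258]
 [0.5709 0.0453]
 [0.3704 0.0721]
 [0.3807 0.1511]] [0.4759 0.0986]
0.2022442785301883 -7.39556482233318
LF [0.459  0.4825]
RF [0.459  0.2596]
L back [0.5971 0.4864]
R back [0.599  0.2627]
front plate L [0.4536 0.5062]
front plate R [0.4552 0.2393]
bar [0.406  0.4437]
barR [0.4067 0.3126]
chestL [0.596  0.5083]
chestR [0.5982 0.2474]
[([0.4768, 0.3822, 0.0337], 0.71), ([0.4982, 0.0851, 0.0419], 0.36)]
[(array([0.5  , 0.079, 0.038]), 0.84), (array([0.801, 0.028, 0.021]), 0.38)]
[(array([0.47 , 0.086, 0.034]), 0.58)]
```

{"name": "servo_tool", "arguments": {"rows": "0.05 0.02 0.02 0 0 -5;0.09 0.05 0.02 0 0 -10;0.13 0.08 0.02 0 0 -15;0.17 0.11 0.02 0 0 -20;0.2 0.15 0.02 0 0 -25;0.23 0.19 0.02 0 0 -25;0.25 0.23 0.02 0 0 -25;0.27 0.27 0.02 0 0 -25", "gripper": 0.05, "force": 40}}

```text
time: 3.05
tcp_pos: [0.4806, -0.3166, 0.2763]
tool_rot: [-0.0, 0.999, -0.047, 0.0]
force: [0.2, -0.3, -0.5]
gripper_width: 0.586
gripper_force: 0.0
```

{"name": "servo_tool", "arguments": {"rows": "0.005 0.05 0 0 0 0;0.01 0.1 0 0 0 0;0.015 0.15 0 0 0 0;0.02 0.2 0 0 0 0;0.02 0.25 0 0 0 0;0.02 0.3 0 0 0 0;0.02 0.35 0 0 0 0;0.02 0.395 0 0 0 0"}}

```text
time: 3.85
tcp_pos: [0.4991, 0.0785, 0.2766]
tool_rot: [-0.0, 0.999, -0.047, 0.0]
force: [1.3, -0.4, -0.3]
gripper_width: 0.592
gripper_force: 0.0
```

{"name": "servo_tool", "arguments": {"rows": "0 0.022 -0.04 0 0 0;0 0.022 -0.08 0 0 0;0 0.022 -0.12 0 0 0;0 0.022 -0.15 0 0 0;0 0.022 -0.17 0 0 0;0 0.022 -0.185 0 0 0;0 0.022 -0.185 0 0 0"}}

```text
time: 4.55
tcp_pos: [0.4986, 0.098, 0.0897]
tool_rot: [0.0, 0.999, -0.047, -0.001]
force: [-0.5, -0.2, 1.0]
gripper_width: 0.582
gripper_force: 0.0
```

Run:
```python
from h import *
s=sense(); print(s["tcp_pos"],s["tool_rot"])
f=grab_frame("scene"); save(f,"s1.png",(290,110,450,230))
```

```text
[0.49858034 0.09800042 0.0897366 ] [ 4.01314923e-04  9.98885319e-01 -4.71819388e-02 -1.35058422e-03]
```

View pics/s1.png

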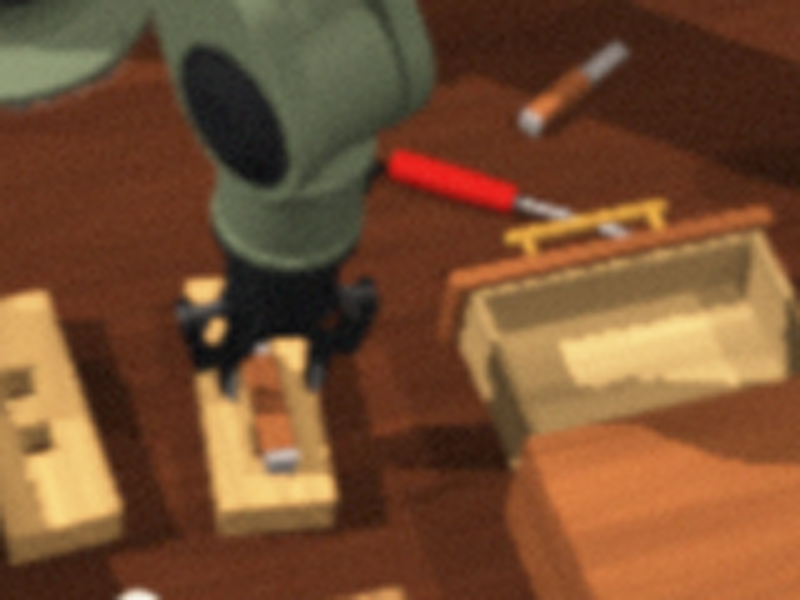

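The fingers straddle the chisel grip at crop (270,380) and are well centred. I'll descend and close.

{"name": "servo_tool", "arguments": {"rows": "0 0 -0.01 0 0 0;0 0 -0.018 0 0 0;0 0 -0.0235 0 0 0;0 0 -0.0235 0 0 0"}}

```text
time: 5.0
tcp_pos: [0.4992, 0.0981, 0.0672]
tool_rot: [0.0, 0.999, -0.047, -0.0]
force: [-0.2, 0.1, -0.7]
gripper_width: 0.588
gripper_force: 0.0
```

{"name": "servo_tool", "arguments": {"rows": "0 0 0 0 0 0;0 0 0 0 0 0;0 0 0 0 0 0;0 0 0 0 0 0;0 0 0 0 0 0;0 0 0 0 0 0", "gripper": 0, "force": 40}}

```text
time: 5.6
tcp_pos: [0.4997, 0.0982, 0.0682]
tool_rot: [-0.0, 0.999, -0.047, 0.0]
force: [-2.0, -0.5, 7.2]
gripper_width: 0.267
gripper_force: 40.2
```

{"name": "servo_tool", "arguments": {"rows": "0 0 0.01 0 0 0;0 0 0.03 0 0 0;0 0 0.07 0 0 0;0 0 0.11 0 0 0;0 0 0.14 0 0 0;0 0.02 0.15 0 0 8;0 0.06 0.15 0 0 16;0 0.1 0.15 0 0 24"}}

```text
time: 6.4
tcp_pos: [0.4996, 0.1988, 0.2192]
tool_rot: [0.0, 0.987, 0.163, 0.001]
force: [1.2, 0.5, -2.1]
gripper_width: 0.267
gripper_force: 39.7
```

{"name": "servo_tool", "arguments": {"rows": "0 0.03 0 0 0 8;0 0.06 0 0 0 16;0.005 0.09 0 0 0 24;0.01 0.12 0 0 0 32;0.015 0.15 0 0 0 40;0.02 0.18 0 0 0 48;0.022 0.2 0 0 0 56;0.022 0.206 0 0 0 64"}}

```text
time: 7.2
tcp_pos: [0.5208, 0.4063, 0.2182]
tool_rot: [-0.0, 0.749, 0.663, 0.0]
force: [-1.0, -0.8, -2.5]
gripper_width: 0.269
gripper_force: 39.6
```

{"name": "servo_tool", "arguments": {"rows": "0 0 0 0 0 4;0 0 0 0 0 8;0 0 -0.02 0 0 8;0 0 -0.05 0 0 8;0 0 -0.08 0 0 8;0 0 -0.09 0 0 8;0 0 -0.09 0 0 8"}}

```text
time: 7.9
tcp_pos: [0.5211, 0.4037, 0.1272]
tool_rot: [-0.0, 0.703, 0.711, -0.001]
force: [-0.4, 0.4, -1.5]
gripper_width: 0.265
gripper_force: 39.6
```

Run:
```python
from h import *
s=sense(); print(s["tcp_pos"],s["tool_rot"],s["gripper_width"],s["force"])
f=grab_frame("scene"); save(f,"s2.png",(340,110,500,230))
```

```text
[0.52111502 0.40371404 0.12724995] [-1.82879876e-05  7.03480399e-01  7.10714011e-01 -9.60133804e-04] 0.26469276562558264 [-0.44573151  0.44521767 -1.45940344]
```

View pics/s2.png

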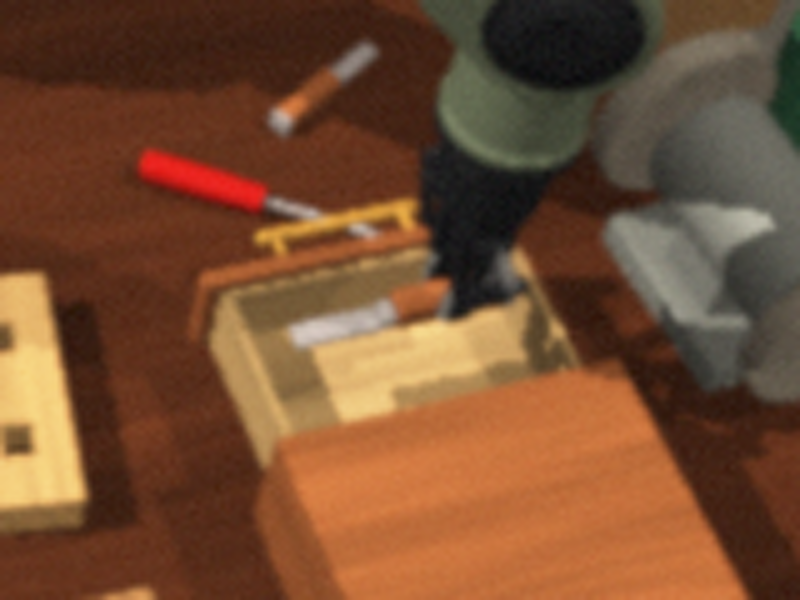

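The chisel is held level above the drawer, inside its walls, with the blade tip at crop (290,340). I'll lower it.

{"name": "servo_tool", "arguments": {"rows": "0 0 -0.03 0 0 0;0 0 -0.055 0 0 0;0 0 -0.065 0 0 0;0 0 -0.069 0 0 0;0 0 -0.071 0 0 0;0 0 -0.073 0 0 0;0 0 -0.073 0 0 0"}}

```text
time: 8.65
tcp_pos: [0.5218, 0.4044, 0.0556]
tool_rot: [0.0, 0.704, 0.711, 0.0]
force: [-0.0, -0.0, -1.5]
gripper_width: 0.265
gripper_force: 39.6
```

{"name": "servo_tool", "arguments": {"rows": "0 0 0 0 0 0;0 0 0 0 0 0;0 0 0 0 0 0;0 0 0 0 0 0", "gripper": 0.045}}

```text
time: 9.05
tcp_pos: [0.5215, 0.4042, 0.0549]
tool_rot: [0.0, 0.704, 0.711, 0.0]
force: [-0.2, -0.6, -0.2]
gripper_width: 0.526
gripper_force: 0.0
```

{"name": "servo_tool", "arguments": {"rows": "0 0 0.005 0 0 0;0 0 0.015 0 0 0;0 0 0.04 0 0 0;0 0 0.08 0 0 0;0 0 0.12 0 0 0;0 0 0.16 0 0 0;0 -0.01 0.2 0 0 -8;0 -0.05 0.22 0 0 -16"}}

```text
time: 9.85
tcp_pos: [0.5205, 0.3577, 0.279]
tool_rot: [-0.001, 0.796, 0.606, 0.003]
force: [0.6, -0.0, 0.1]
gripper_width: 0.53
gripper_force: 0.0
```

```bash
cat > m2.py <<'E'
from fit import *
for c in("scene","top"):
    b=best(c,"handle",(.4411,-.374,.03))
    if b: r=fit(HANDLE,[(b[0],b[1].astype(float),np.ones((400,640),bool))],(.441,-.374,.13),0); print(r.x,r.fun)
    print([(np.round(r["position"],3),round(r["p"],2)) for r in recognise(c,"chisel")])
f=grab_frame("top"); s=sense(); print(s["tcp_pos"],s["tool_rot"],s["gripper_width"])
save(f,"t2.png",(140,120,360,250))
E
python3 m2.py
```

```text
scene handle [np.float64(1.4)]
[ 0.4411105  -0.37465682  0.12698051] 45.062745098039215
[(array([ 0.189, -0.364,  0.016]), 0.95)]
top handle [np.float64(1.5)]
[ 0.44116754 -0.37366683  0.13427376] 45.06666666666667
[(array([0.234, 0.432, 0.015]), 0.63), (array([ 0.183, -0.361,  0.029]), 0.58), (array([0.523, 0.313, 0.029]), 0.52)]
[0.52100728 0.35478234 0.27418326] [-2.98755013e-04  7.95111458e-01  6.06463062e-01 -4.83426827e-04] 0.5282976440701727
```

View pics/t2.png

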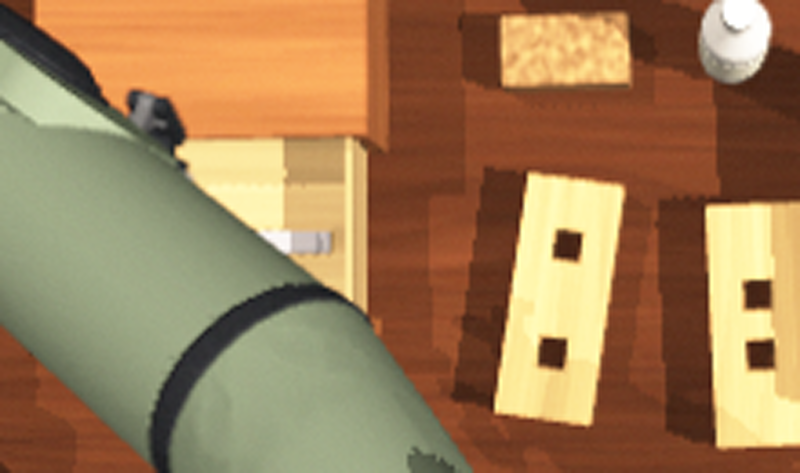

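The chisel's blade lies in the drawer at crop (310,242), and the wide panel's mortises are clear at crop (567,246) and (552,353). I'll measure them and move to the handle.

```bash
cat > mort.py <<'E'
from h import *
def mort(cam):
    f=grab_frame(cam); g=f["color"].astype(float).max(2); out=[]
    c0=np.array([.4757,.0985]); a=np.radians(-7.3); d=np.array([np.cos(a),np.sin(a)])
    # unwarp panel top plane, 0.5 mm per px, local axes
    W=np.zeros((160,400),np.float32); V=W.copy()
    for i in range(160):
        for j in range(400):
            x=(j-199.5)*.0005; y=(79.5-i)*.0005; p=c0+x*d+y*np.array([-d[1],d[0]])
            W[i,j],V[i,j]=proj(f,[*p,.036])
    im=cv2.remap(g.astype(np.float32),W,V,cv2.INTER_CUBIC); b=(im<110).astype(np.uint8)[20:140,30:370]
    n,l,s,c=cv2.connectedComponentsWithStats(b)
    for k in range(1,n):
        if s[k,4]>300:
            q=c[k]+[30,20]; x=(q[0]-199.5)*.0005; y=(79.5-q[1])*.0005
            p=c0+x*d+y*np.array([-d[1],d[0]]); print(cam,"mortise",p.round(4),s[k,2:]*[.5,.5,.25]); out.append(p)
    if len(out)==2:
        m=sorted(out,key=lambda p:p[0]); v=m[1]-m[0]; print("mid",((m[0]+m[1])/2).round(4),np.linalg.norm(v).round(4),np.degrees(np.arctan2(v[1],v[0])).round(2))
for c in("top","scene"): mort(c)
E
python3 mort.py
```

```text
top mortise [0.4309 0.1036] [ 23.5   21.   432.25]
top mortise [0.52  0.092] [ 22.    21.   403.25]
mid [0.4754 0.0978] 0.0899 -7.4
```

{"name": "servo_tool", "arguments": {"rows": "0 -0.05 0.015 0 0 -8;0 -0.1 0.015 0 0 -16;-0.01 -0.15 0.015 0 0 -24;-0.02 -0.2 0.015 0 0 -32;-0.03 -0.25 0.015 0 0 -40;-0.03 -0.3 0.015 0 0 -48;-0.03 -0.35 0.015 0 0 -56;-0.03 -0.4 0.015 0 0 -64", "gripper": 0.055}}

```text
time: 11.2
tcp_pos: [0.4911, -0.0426, 0.2899]
tool_rot: [-0.0, 0.996, 0.09, 0.0]
force: [1.3, 0.7, -0.7]
gripper_width: 0.646
gripper_force: 0.0
```

{"name": "servo_tool", "arguments": {"rows": "-0.01 -0.05 0 0 0 -3.2;-0.02 -0.1 0 0 0 -3.2;-0.03 -0.15 0 0 0 -3.2;-0.04 -0.2 0 0 0 -3.2;-0.05 -0.25 0 0 0 -3.2;-0.05 -0.3 0 0 0 -3.2;-0.05 -0.329 0 0 0 -3.2;-0.05 -0.329 0 0 0 -3.2"}}

```text
time: 12.0
tcp_pos: [0.4402, -0.3742, 0.289]
tool_rot: [0.0, 0.998, 0.062, -0.001]
force: [-0.1, 1.7, -0.9]
gripper_width: 0.643
gripper_force: 0.0
```

{"name": "servo_tool", "arguments": {"rows": "0.001 0 -0.05 0 0 0.3;0.001 0 -0.1 0 0 0.3;0.001 0 -0.14 0 0 0.3;0.001 0 -0.17 0 0 0.3;0.001 0 -0.19 0 0 0.3;0.001 0 -0.21 0 0 0.3;0.001 0 -0.229 0 0 0.3;0.001 0 -0.229 0 0 0.3"}}

```text
time: 12.8
tcp_pos: [0.4418, -0.3684, 0.0586]
tool_rot: [-0.001, 0.998, 0.068, -0.001]
force: [0.7, 0.0, 0.7]
gripper_width: 0.641
gripper_force: 0.0
```

{"name": "servo_tool", "arguments": {"rows": "0 0 0 0 0 0;0 0 0 0 0 0;0 0 0 0 0 0;0 0 0 0 0 0;0 0 0 0 0 0;0 0 0 0 0 0", "gripper": 0, "force": 60}}

```text
time: 13.4
tcp_pos: [0.4431, -0.3702, 0.0618]
tool_rot: [0.001, 0.998, 0.067, 0.001]
force: [-0.7, 0.7, 7.7]
gripper_width: 0.325
gripper_force: 59.5
```

```bash
python3 - <<'E'
from h import *
s=sense(); print(s["tcp_pos"],s["tool_rot"],s["gripper_width"],s["force"])
f=grab_frame("scene"); save(f,"s3.png",(150,120,330,255))
E
python3 mort.py
```

```text
[ 0.44308377 -0.37021205  0.06179132] [5.09898750e-04 9.97753820e-01 6.69815881e-02 7.21698112e-04] 0.32485050813532734 [-0.73069569  0.73625078  7.72752528]
top mortise [0.4311 0.1036] [ 22.5   20.5  406.25]
top mortise [0.5197 0.0924] [ 22.5  21.  429. ]
mid [0.4754 0.098 ] 0.0894 -7.2
scene mortise [0.5254 0.0921] [  9.    19.   138.75]
```

View pics/s3.png

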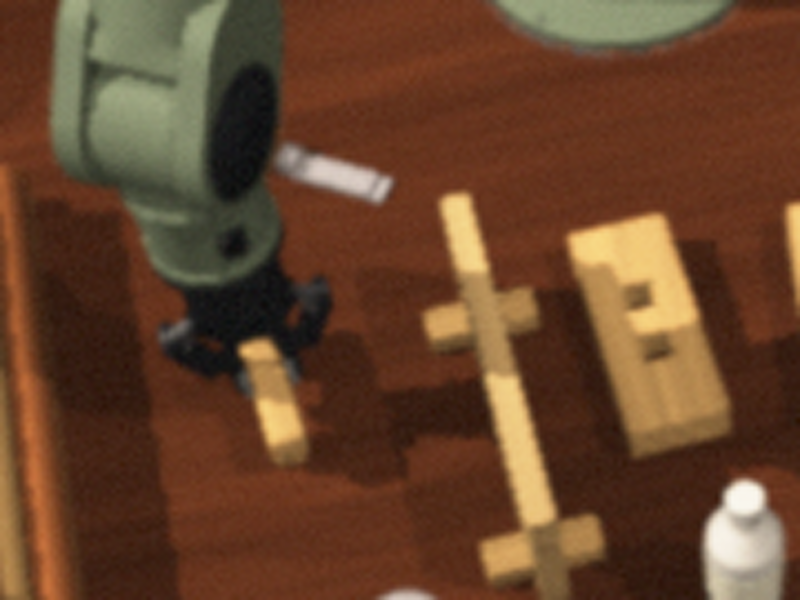

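The gripper holds the handle mid-bar at crop (270,390), with the opening reading 27.7 mm. I'll lift it straight up and carry it high over the board.

{"name": "servo_tool", "arguments": {"rows": "0 0 0.01 0 0 0;0 0 0.03 0 0 0;0 0 0.07 0 0 0;0 0 0.12 0 0 0;0 0 0.17 0 0 0;0 0 0.21 0 0 0;0 0 0.24 0 0 0;0 0 0.24 0 0 0"}}

```text
time: 14.35
tcp_pos: [0.4433, -0.3706, 0.3057]
tool_rot: [0.002, 0.998, 0.067, 0.003]
force: [0.8, -1.0, -0.9]
gripper_width: 0.326
gripper_force: 59.6
```

{"name": "servo_tool", "arguments": {"rows": "0.003 0.03 0 0 0 -2;0.006 0.07 0 0 0 -4;0.01 0.12 0 0 0 -6;0.014 0.17 0 0 0 -8;0.018 0.22 0 0 0 -10;0.022 0.27 0 0 0 -12;0.026 0.32 0 0 0 -14;0.03 0.37 0 0 0 -14.8"}}

```text
time: 15.15
tcp_pos: [0.4716, 0.001, 0.3007]
tool_rot: [0.0, 0.998, -0.063, -0.0]
force: [2.1, -0.3, -1.5]
gripper_width: 0.322
gripper_force: 59.6
```

{"name": "servo_tool", "arguments": {"rows": "0.004 0.04 0 0 0 0;0.004 0.08 0 0 0 0;0.004 0.1 0 0 0 0;0.004 0.102 -0.03 0 0 0;0.004 0.102 -0.07 0 0 0;0.004 0.102 -0.1 0 0 0;0.004 0.102 -0.12 0 0 0;0.004 0.102 -0.12 0 0 0"}}

```text
time: 15.95
tcp_pos: [0.4747, 0.1007, 0.1785]
tool_rot: [0.001, 0.998, -0.062, -0.002]
force: [-0.4, -0.2, -0.5]
gripper_width: 0.326
gripper_force: 59.6
```

```bash
cat > m3.py <<'E'
from fit import *
import sys
z0=float(sys.argv[1])
T=[];Q=[]
V=[]
for c in("scene","top"):
    b=best(c,"handle",(.4754,.098,z0+.05),.1); s=sense(); T.append(s["tcp_pos"]);Q.append(s["tool_rot"])
    print([ (np.round(r["position"],4),round(r["p"],2)) for r in recognise(c,"handle")])
    s=sense(); T.append(s["tcp_pos"]);Q.append(s["tool_rot"])
    if b: V.append((c,b))
print(np.round(T,4),np.round(Q,4),s["force"],s["gripper_width"],s["time"])
for c,(f,m) in V: print(c,m.sum()); save(f,sys.argv[2]+c+".png",(330,120,230+330-160,260) if 0 else ((250,120,410,240)))
E
python3 m3.py .105 p_
```

```text
scene handle [np.float64(138.3)]
[(array([0.5148, 0.091 , 0.1875]), 0.66)]
top handle [np.float64(159.9)]
[]
[[0.4767 0.1012 0.1817]
 [0.4768 0.1012 0.1819]
 [0.4768 0.1012 0.1817]
 [0.4767 0.1011 0.1815]] [[-1.000e-04  9.981e-01 -6.210e-02  4.000e-04]
 [-2.000e-04  9.981e-01 -6.220e-02  7.000e-04]
 [-2.000e-04  9.981e-01 -6.220e-02  8.000e-04]
 [-1.000e-04  9.981e-01 -6.210e-02  6.000e-04]] [-0.15363183 -0.07909931 -1.89236663] 0.32670913284150804 16.35
```

{"name": "servo_tool", "arguments": {"rows": "0 -0.003 -0.02 0 0 -0.2;0 -0.003 -0.04 0 0 -0.2;0 -0.003 -0.05 0 0 -0.2;0 -0.003 -0.055 0 0 -0.2;0 -0.003 -0.055 0 0 -0.2;0 -0.003 -0.055 0 0 -0.2"}}

```text
time: 16.95
tcp_pos: [0.4767, 0.0983, 0.1264]
tool_rot: [-0.0, 0.998, -0.064, 0.0]
force: [0.4, 0.5, -1.0]
gripper_width: 0.323
gripper_force: 59.6
```

Run:
```python
from fit import *
for c in("scene","top"):
    f=grab_frame(c); s=sense()
    for _ in range(2):
        for q in silhouettes(c,"handle"):
            ys,xs=np.nonzero(q["region"]); print(c,q["p"],xs.mean(),ys.mean(),len(xs))
    print("exp",proj(f,[.4754,.098,.1]))
    np.savez(c+"_f.npz",**f)
T=s["tcp_pos"]; print(T,s["tool_rot"])
# overlay crop: scene with model wireframe beside raw
def crop(f,box,k=5): return cv2.resize(f["color"][box[1]:box[3],box[0]:box[2],::-1],None,fx=k,fy=k,interpolation=cv2.INTER_CUBIC)
a=np.load("scene_f.npz"); b=np.load("top_f.npz")
A=crop(a,(305,135,385,245)); Bm=crop(b,(255,140,335,250)); cv2.imwrite("pics/both.png",np.hstack([A,Bm]))
```

```text
scene 0.64 343.4828897338403 181.78707224334602 263
scene 0.64 343.4828897338403 181.78707224334602 263
exp [342.11787312 177.3846513 ]
top 0.21 423.19763513513516 127.1266891891892 592
top 0.21 423.19763513513516 127.1266891891892 592
exp [292.0674421  200.34751952]
[0.47666599 0.09823327 0.12630649] [-1.36990162e-04  9.97960252e-01 -6.38367612e-02  4.28482067e-04]
```

View pics/both.png

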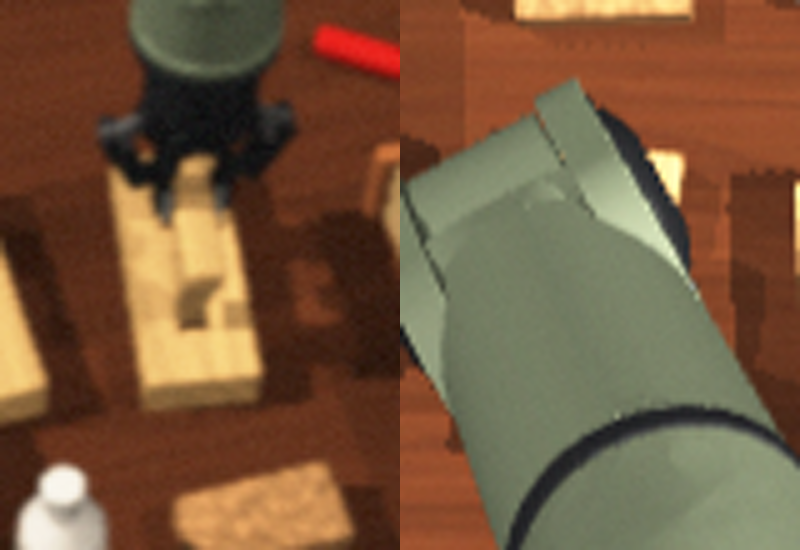

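The left (scene) view shows the handle held level over the panel, with its right tenon above the mortise near (190,310). The top view is blocked by the arm. I'll move to the best estimate and check in the scene view with a model overlay.

{"name": "servo_tool", "arguments": {"rows": "0.001 -0.0005 -0.005 0 0 0;0.001 -0.0005 -0.01 0 0 0;0.001 -0.0005 -0.015 0 0 0;0.001 -0.0005 -0.018 0 0 0;0.001 -0.0005 -0.018 0 0 0;0.001 -0.0005 -0.018 0 0 0"}}

```text
time: 17.85
tcp_pos: [0.4774, 0.0977, 0.1077]
tool_rot: [0.0, 0.998, -0.064, -0.0]
force: [0.9, 0.3, -2.9]
gripper_width: 0.32
gripper_force: 59.6
```

```bash
cat > ov.py <<'E'
from fit import *
fs=[grab_frame("scene") for _ in range(6)]; f=fs[0]; im=np.mean([x["color"].astype(float) for x in fs],0)
s=sense(); T=s["tcp_pos"]; q=s["tool_rot"]; yaw=2*np.arctan2(q[2],q[1]); print(T,np.degrees(yaw),q,s["force"],s["time"])
np.savez("ov.npz",im=im,T=T,yaw=yaw)
u=np.array([np.cos(yaw),np.sin(yaw)]); H=T[:2]-.0025*u; hz=T[2]-.0618; print("handle est",H,hz)
x0,y0,x1,y1=320,160,366,222; k=9; shift=np.zeros(2)
def draw(C,boxes,p,z,col):
    c,sn=np.cos(p[2]),np.sin(p[2]); R=np.array([[c,-sn,0],[sn,c,0],[0,0,1]])
    for b in boxes:
        P=[tuple(np.round(((proj(f,R@v+[p[0],p[1],z])-[x0,y0]+.5)*k)*16).astype(int)) for v in b]
        for i in range(8):
            for j in(1,2,4):
                if not i&j: cv2.line(C,tuple(map(int,P[i])),tuple(map(int,P[i|j])),col,1,cv2.LINE_AA,4)
raw=cv2.resize(np.clip(im,0,255).astype(np.uint8)[y0:y1,x0:x1,::-1],None,fx=k,fy=k,interpolation=cv2.INTER_CUBIC); C=raw.copy()
a=np.radians(-7.3); pp=(.4754,.098,a); draw(C,PANEL,pp,0,(255,0,0)); 
M=[B(t-.013,t+.013,-.012,.012,.0359,.036) for t in(-.045,.045)]; draw(C,M,pp,0,(255,0,255))
draw(C,HANDLE,(*H,yaw),hz,(0,160,0)); cv2.imwrite("pics/ov.png",np.hstack([raw[:,:400],C[:,:400]]))
E
python3 ov.py
```

```text
[0.47745398 0.09766943 0.10792582] -7.320909807392794 [-5.03260980e-05  9.97959910e-01 -6.38435388e-02  1.33665964e-04] [-0.72900521 -0.55152531 -1.57819699] 18.15
handle est [0.47497436 0.09798799] 0.04612581889243294
```

View pics/ov.png

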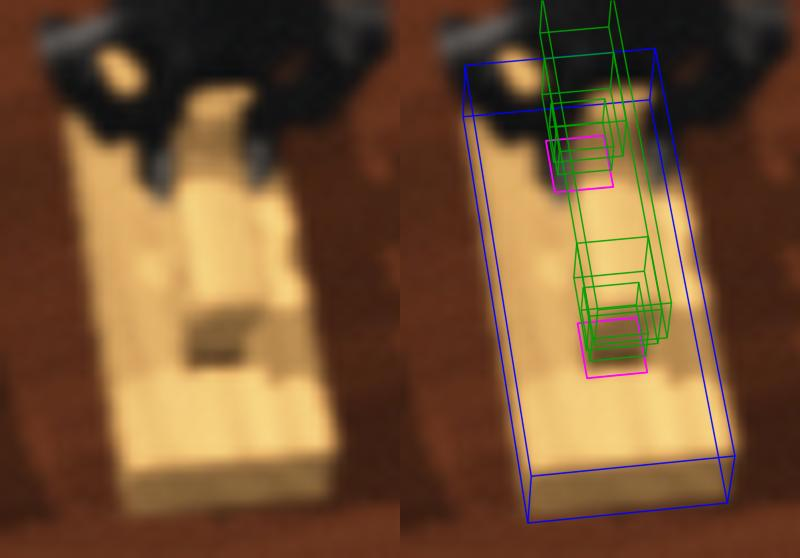

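The overlay shows the scene camera draws the panel about 8 px (0.9 image px) above the model, so that camera is offset. I'll measure the handle and panel edges in the same image to get their relative position numerically.

```bash
cat > pr.py <<'E'
from fit import *
from scipy.ndimage import map_coordinates
d=np.load("ov.npz"); im=d["im"].astype(np.float64); f=grab_frame("scene"); T=d["T"]; yaw=float(d["yaw"])
u=np.array([np.cos(yaw),np.sin(yaw)]); H=T[:2]-.0025*u; hz=T[2]-.0618
def prof(c,a,z,axis,fixed,lo,hi):
    R=np.array([[np.cos(a),-np.sin(a)],[np.sin(a),np.cos(a)]]); t=np.arange(lo,hi,.0005); acc=0
    for w in fixed:
        L=np.array([[v,w] if axis==0 else [w,v] for v in t]); P=(R@L.T).T+c
        q=np.array([proj(f,[*p,z]) for p in P]); acc=acc+np.array([map_coordinates(im[:,:,k],[q[:,1],q[:,0]],order=3) for k in range(3)]).mean(0)
    acc=acc/len(fixed); return t,acc
def show(n,*a):
    t,p=prof(*a); g=np.gradient(p,t)/1000; i=np.argsort(-np.abs(g)); pk=[j for j in range(1,len(g)-1) if abs(g[j])>=max(abs(g[j-1]),abs(g[j+1])) and abs(g[j])>.8]
    print(n,"edges mm",[(round(t[j]*1e3,1),round(g[j],1)) for j in pk])
P=np.array([.4754,.098]); A=np.radians(-7.3); L=np.linspace
show("panel +x top edge (100)",P,A,.036,0,L(-.03,.03,13),.085,.115)
show("panel +x bottom edge (100)",P,A,.0,0,L(-.03,.03,13),.085,.115)
show("panel -y edge (-40)",P,A,.036,1,L(.08,.098,9),-.055,-.025)
show("panel +y edge (40)",P,A,.036,1,L(.07,.095,9),.025,.055)
show("mortise +x edge (58)",P,A,.036,0,L(-.006,.006,7),.05,.075)
show("bar end top (75)",H,yaw,hz+.064,0,L(-.009,.009,9),.06,.09)
show("bar end bottom (75)",H,yaw,hz+.04,0,L(-.009,.009,9),.06,.09)
show("bar top +y (14)",H,yaw,hz+.064,1,L(.04,.07,9),.005,.025)
show("bar top -y (-14)",H,yaw,hz+.064,1,L(.04,.07,9),-.025,-.005)
show("end face bar +y (14)",H,yaw,hz+.052,1,[.075],.0,.03)
show("end face bar -y (-14)",H,yaw,hz+.052,1,[.075],-.03,.0)
t,p=prof(H,yaw,hz+.064,1,L(.04,.07,9),-.03,.03); print(p[::3].astype(int))
E
python3 pr.py
```

```text
panel +x top edge (100) edges mm [(np.float64(98.0), np.float64(-11.6))]
panel +x bottom edge (100) edges mm [(np.float64(97.0), np.float64(-5.8))]
panel -y edge (-40) edges mm [(np.float64(-43.5), np.float64(14.5)), (np.float64(-31.0), np.float64(-1.0))]
panel +y edge (40) edges mm [(np.float64(29.0), np.float64(1.3)), (np.float64(41.5), np.float64(-18.1))]
mortise +x edge (58) edges mm [(np.float64(55.0), np.float64(18.8))]
bar end top (75) edges mm [(np.float64(74.5), np.float64(-9.4)), (np.float64(87.0), np.float64(1.9))]
bar end bottom (75) edges mm [(np.float64(72.5), np.float64(1.3)), (np.float64(78.5), np.float64(-3.1)), (np.float64(87.0), np.float64(15.6))]
bar top +y (14) edges mm [(np.float64(9.5), np.float64(-1.6)), (np.float64(16.0), np.float64(3.4))]
bar top -y (-14) edges mm [(np.float64(-23.0), np.float64(-1.3)), (np.float64(-13.5), np.float64(4.6))]
end face bar +y (14) edges mm [(np.float64(11.0), np.float64(4.2))]
end face bar -y (-14) edges mm [(np.float64(-19.0), np.float64(-8.0)), (np.float64(-8.0), np.float64(-1.3)), (np.float64(-3.0), np.float64(0.9))]
[176 176 175 173 171 169 167 166 165 167 171 178 184 189 191 191 190 188
 187 185 184 182 181 180 179 179 177 174 173 174 178 183 187 188 186 179
 166 148 126 101]
```

The bar's sides have little contrast against the panel. I'll shift the handle sideways over the bare dark table so its outline in the tool frame can be measured with the same camera.

{"name": "servo_tool", "arguments": {"rows": "0 0 0.02 0 0 0;0 0.02 0.03 0 0 0;0 0.05 0.03 0 0 0;0 0.075 0.03 0 0 0;0 0.09 0.03 0 0 0;0 0.09 0.03 0 0 0;0 0.09 0.03 0 0 0"}}

```text
time: 18.9
tcp_pos: [0.4773, 0.1869, 0.1376]
tool_rot: [0.0, 0.998, -0.064, -0.0]
force: [0.1, -1.1, -2.3]
gripper_width: 0.323
gripper_force: 59.6
```

```bash
sed -i 's/^show.*//;s/^t,p=.*//;s/^P=.*//' pr.py
python3 - <<'E'
from h import *
fs=[grab_frame("scene") for _ in range(6)]; s=sense(); q=s["tool_rot"]; yaw=2*np.arctan2(q[2],q[1])
im=np.mean([x["color"].astype(float) for x in fs],0); np.savez("ov.npz",im=im,T=s["tcp_pos"],yaw=yaw); print(s["tcp_pos"],np.degrees(yaw))
import pr; from pr import show,L,H,hz,yaw
show("bar end top (75)",H,yaw,hz+.064,0,L(-.009,.009,9),.055,.095)
show("bar end bottom (75)",H,yaw,hz+.04,0,L(-.009,.009,9),.06,.095)
show("bar top +y (14)",H,yaw,hz+.064,1,L(.045,.07,9),.0,.03)
show("bar top -y (-14)",H,yaw,hz+.064,1,L(.045,.07,9),-.03,-.0)
show("bar end +y (14)",H,yaw,hz+.052,1,[.0745,.0755],.0,.03)
show("bar end -y (-14)",H,yaw,hz+.052,1,[.0745,.0755],-.03,-.0)
show("bar bottom -y (-14)",H,yaw,hz+.04,1,L(.045,.07,9),-.03,-.0)
show("panel +x top edge (100)",np.array([.4754,.098]),np.radians(-7.3),.036,0,L(-.03,.03,13),.085,.115)
show("panel +x bottom edge",np.array([.4754,.098]),np.radians(-7.3),.0,0,L(-.03,.03,13),.085,.115)
P=np.array([.4754,.098]); A=np.radians(-7.3)
for r in((-.09,-.06),(-.02,.02),(.03,.095)):
  show("panel -y"+str(r),P,A,.036,1,L(*r,9),-.055,-.025); show("panel +y"+str(r),P,A,.036,1,L(*r,9),.025,.055)
for c in(-.045,.045):
  show("mort x",P,A,.036,0,L(-.007,.007,5),c-.02,c+.02); show("mort y",P,A,.036,1,L(c+.004,c+.010,5),-.025,.025)
cv2.imwrite("pics/ov2.png",cv2.resize(im.astype(np.uint8)[130:230,310:410,::-1],(600,600),interpolation=cv2.INTER_CUBIC))
for q in silhouettes("scene","handle"):
    ys,xs=np.nonzero(q["region"]); print(q["p"],len(xs),xs.mean(),ys.mean())
E
```

```text
[0.47749879 0.1869802  0.13779366] -7.371720181715208Traceback (most recent call last):
  File "<stdin>", line 4, in <module>
ImportError: cannot import name 'L' from 'pr' (pr.py)
```

```bash
cat > pr2.py <<'E'
from pr import *
L=np.linspace
show("bar end top (75)",H,yaw,hz+.064,0,L(-.009,.009,9),.055,.095)
show("bar end bottom (75)",H,yaw,hz+.04,0,L(-.009,.009,9),.06,.095)
show("bar top +y (14)",H,yaw,hz+.064,1,L(.045,.07,9),.0,.03)
show("bar top -y (-14)",H,yaw,hz+.064,1,L(.045,.07,9),-.03,-.0)
show("bar end +y (14)",H,yaw,hz+.052,1,[.0745,.0755],.0,.03)
show("bar end -y (-14)",H,yaw,hz+.052,1,[.0745,.0755],-.03,-.0)
show("bar bottom -y (-14)",H,yaw,hz+.04,1,L(.045,.07,9),-.03,-.0)
P=np.array([.4754,.098]); A=np.radians(-7.3)
show("panel +x top edge",P,A,.036,0,L(-.03,.03,13),.085,.115)
show("panel +x bottom edge",P,A,.0,0,L(-.03,.03,13),.085,.115)
for r in((-.09,-.06),(-.02,.02),(.03,.095)):
  show("panel -y"+str(r),P,A,.036,1,L(*r,9),-.055,-.025); show("panel +y"+str(r),P,A,.036,1,L(*r,9),.025,.055)
for c in(-.045,.045):
  show("mort x",P,A,.036,0,L(-.007,.007,5),c-.02,c+.02); show("mort y",P,A,.036,1,L(c+.004,c+.010,5),-.025,.025)
cv2.imwrite("pics/ov2.png",cv2.resize(im.astype(np.uint8)[130:230,310:410,::-1],(600,600),interpolation=cv2.INTER_CUBIC))
E
python3 pr2.py
```

```text
bar end top (75) edges mm [(np.float64(74.5), np.float64(-9.3)), (np.float64(83.0), np.float64(-3.2)), (np.float64(91.5), np.float64(-2.2))]
bar end bottom (75) edges mm [(np.float64(77.5), np.float64(-2.6))]
bar top +y (14) edges mm [(np.float64(13.5), np.float64(-16.1))]
bar top -y (-14) edges mm [(np.float64(-24.0), np.float64(9.5)), (np.float64(-14.0), np.float64(5.8)), (np.float64(-6.0), np.float64(-1.1))]
bar end +y (14) edges mm [(np.float64(11.5), np.float64(-4.6))]
bar end -y (-14) edges mm [(np.float64(-26.5), np.float64(10.4)), (np.float64(-18.5), np.float64(-4.3))]
bar bottom -y (-14) edges mm [(np.float64(-23.0), np.float64(9.6)), (np.float64(-14.0), np.float64(-0.9)), (np.float64(-8.5), np.float64(1.9)), (np.float64(-1.0), np.float64(-1.0))]
panel +x top edge edges mm [(np.float64(98.0), np.float64(-11.6))]
panel +x bottom edge edges mm [(np.float64(97.0), np.float64(-5.7))]
panel -y(-0.09, -0.06) edges mm [(np.float64(-43.0), np.float64(12.7))]
panel +y(-0.09, -0.06) edges mm [(np.float64(42.5), np.float64(-13.6))]
panel -y(-0.02, 0.02) edges mm [(np.float64(-43.5), np.float64(14.3))]
panel +y(-0.02, 0.02) edges mm [(np.float64(42.0), np.float64(-15.6))]
panel -y(0.03, 0.095) edges mm [(np.float64(-43.5), np.float64(14.7))]
panel +y(0.03, 0.095) edges mm [(np.float64(29.0), np.float64(1.0)), (np.float64(42.0), np.float64(-17.8))]
mort x edges mm [(np.float64(-60.0), np.float64(-7.8)), (np.float64(-34.0), np.float64(10.3))]
mort y edges mm [(np.float64(-11.5), np.float64(-8.2)), (np.float64(10.0), np.float64(10.0))]
mort x edges mm [(np.float64(29.5), np.float64(-10.5)), (np.float64(46.5), np.float64(-3.3)), (np.float64(55.0), np.float64(17.8))]
mort y edges mm [(np.float64(-10.5), np.float64(-13.4)), (np.float64(0.5), np.float64(-1.9)), (np.float64(9.5), np.float64(12.5))]
```

View pics/ov2.png

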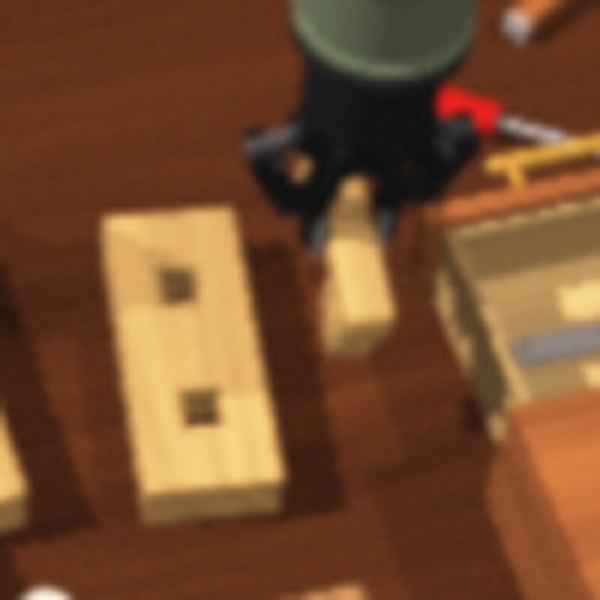

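The scene view now shows both mortises at (177,285) and (200,407) and the handle's end at (360,330). Relative to the panel, the handle sits about 1.2 mm too far in +x and 0.3 mm in +y. The chisel's blade lies flat in the drawer at (550,345). I'll return with that correction.

{"name": "servo_tool", "arguments": {"rows": "-0.0012 -0.03 0 0 0 0;-0.0012 -0.06 0 0 0 0;-0.0012 -0.08 0 0 0 0;-0.0012 -0.0896 0 0 0 0;-0.0012 -0.0896 -0.01 0 0 0;-0.0012 -0.0896 -0.02 0 0 0;-0.0012 -0.0896 -0.03 0 0 0;-0.0012 -0.0896 -0.03 0 0 0"}}

```text
time: 20.1
tcp_pos: [0.4753, 0.0989, 0.1061]
tool_rot: [0.0, 0.998, -0.063, -0.001]
force: [0.7, 0.0, -1.6]
gripper_width: 0.325
gripper_force: 59.6
```

{"name": "servo_tool", "arguments": {"rows": "0 0 0 0 0 0;0 0 0 0 0 0;0 0 0 0 0 0;0 0 0 0 0 0;0 0 0 0 0 0"}}

```text
time: 20.6
tcp_pos: [0.4763, 0.098, 0.108]
tool_rot: [-0.0, 0.998, -0.064, 0.0]
force: [0.3, -0.2, -1.3]
gripper_width: 0.323
gripper_force: 59.6
```

```bash
python3 ov.py; sed -i 's/^show.*//' /dev/null
python3 - <<'E'
from pr import *
L=np.linspace
show("bar end top (75)",H,yaw,hz+.064,0,L(-.009,.009,9),.055,.095)
show("bar top +y (14)",H,yaw,hz+.064,1,L(.045,.07,9),.0,.03)
show("bar top -y (-14)",H,yaw,hz+.064,1,L(.045,.07,9),-.03,-.0)
for c in("top","scene"):
  for l in("chisel","glue","sander","narrow_panel","screwdriver"): print(c,l,[(np.round(r["position"],3).tolist(),round(r["p"],2)) for r in recognise(c,l)])
E
```

```text
[0.47618164 0.09805685 0.10780528] -7.317602271904331 [-1.96712909e-05  9.97961762e-01 -6.38147346e-02  6.49603688e-06] [ 0.17868439  0.22743407 -1.58735872] 20.9
handle est [0.473702   0.09837527] 0.04600527898886247
bar end top (75) edges mm [(np.float64(73.5), np.float64(-9.1)), (np.float64(89.5), np.float64(1.4))]
bar top +y (14) edges mm [(np.float64(1.5), np.float64(-1.0)), (np.float64(10.0), np.float64(-1.6)), (np.float64(15.5), np.float64(3.2)), (np.float64(27.5), np.float64(-16.1))]
bar top -y (-14) edges mm [(np.float64(-22.5), np.float64(-2.5)), (np.float64(-13.5), np.float64(5.0)), (np.float64(-5.5), np.float64(-1.1))]
top chisel [([0.184, -0.362, 0.03], 0.94), ([0.235, 0.43, 0.016], 0.71), ([0.519, 0.384, 0.042], 0.58)]
top glue [([0.671, -0.042, 0.1], 0.68)]
top sander [([0.682, 0.1, 0.03], 0.73), ([0.512, 0.385, 0.024], 0.19)]
top narrow_panel [([0.455, -0.073, 0.037], 0.92)]
top screwdriver [([0.315, 0.312, 0.023], 0.85)]
scene chisel [([0.186, -0.362, 0.014], 0.95), ([0.236, 0.426, 0.014], 0.42)]
scene glue [([0.709, -0.05, 0.09], 0.74)]
scene sander [([0.695, 0.089, 0.039], 0.84)]
scene narrow_panel [([0.469, -0.068, 0.033], 0.63)]
scene screwdriver [([0.32, 0.31, 0.02], 0.58), ([0.703, -0.052, 0.09], 0.17)]sed: couldn't edit /dev/null: not a regular file
```

{"name": "servo_tool", "arguments": {"rows": "0.0004 -0.0006 0 0 0 0;0.0004 -0.0006 0 0 0 0;0.0004 -0.0006 0 0 0 0;0.0004 -0.0006 0 0 0 0;0.0004 -0.0006 0 0 0 0;0.0004 -0.0006 0 0 0 0;0.0004 -0.0006 0 0 0 0;0.0004 -0.0006 0 0 0 0"}}

```text
time: 22.25
tcp_pos: [0.4766, 0.0974, 0.1078]
tool_rot: [-0.0, 0.998, -0.064, -0.0]
force: [0.2, 0.5, -1.1]
gripper_width: 0.318
gripper_force: 59.6
```

```bash
python3 -c "
from plant import *
s=sense(); print(s['tcp_pos'],s['qvel'].round(4),s['force']); print(job_done())"
```

```text
[0.47657089 0.09744269 0.10778686] [ 0.0008 -0.0018  0.0028  0.      0.0007  0.0006  0.0012] [ 0.1757113   0.45322048 -1.09094791]
the job is handed in; nothing more can be done
None
```

I handed the job in at about 22 s: the chisel lies flat in the drawer, and the arm holds the handle still about 1 cm above the wide panel with its tenons over the mortises, aligned to an estimated 1 mm by camera.

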